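# Fill the jar row and hold it up on the cam lift

### The job

Two closed sample jars stand on the bench; they look just like the one already standing on the middle pad of the cam-lift stage. Stand them upright on the two free pads beside it so that the three make one neat row, let go of them, then swing the stage's cam lever up to the cam's highest point, where the lever stands upright and the stage is fully raised. The lever springs back if released: finish while still holding it there, with all three jars standing in their places and the other glassware, the bottle and the loose lids left where they are.

Things in the scene. Friction and masses are not known exactly. Their poses are not given: they have to be found in the camera images.
- jar_a: closed sample jar, round, upright, 68 high: amber glass body 52 in diameter from 0 to 50, black lid 49 in diameter from 50 to 68; 105 to 210 g; origin at the centre of its underside, z up. One of the two to be placed; starts on the bench left or right of the lift, near other glassware.
- jar_b: closed sample jar, round, upright, 68 high: amber glass body 52 in diameter from 0 to 50, black lid 49 in diameter from 50 to 68; 105 to 210 g; origin at the centre of its underside, z up. The other one to be placed (jar_a and jar_b are interchangeable).
- jar_c: closed sample jar, round, upright, 68 high: amber glass body 52 in diameter from 0 to 50, black lid 49 in diameter from 50 to 68; 105 to 210 g; origin at the centre of its underside, z up. Already stands on the stage's middle pad.
- station: The cam lift, fixed to the bench: dark base plate 130 x 240 x 10, grey housing up to 60 above the bench, above it the aluminium stage. Origin on the bench under the middle pad; its x points away from the robot (front to back), its y along the row to the left, the lever is on the right (-y). Behind the row stand three fixed black reader posts, front faces 69 behind the row line, tops 150 above the bench; between them nothing above 58.
- pad_left (a point): Centre of the left pad on the stage's top: a flat dark rubber disc, 60 in diameter, flush with the plate. The stage is an aluminium plate 90 (front to back) x 216 (along the row) x 12 whose top is 83 above the bench at rest; the pads are 72 apart along the row. The stage moves straight up, at most 20.
- pad_mid (a point): Centre of the middle pad, as above; occupied by jar_c.
- pad_right (a point): Centre of the right pad, the one beside the lever.
- lift_lever (a joint): Angle of the cam lever about a level shaft along the station's y. 0 (start): lever level, pointing to the front (station -x, towards the robot); it grows as the handle swings up and then back; pi/2: lever upright, cam at its highest, stage 20 mm up; stop at 2.3, and past upright the stage sinks again (lift is 20 mm x sin of the angle). A spring and the load push it back towards 0 from everywhere: about 0.5 N m at most, so about 4 to 6 N at the handle.
- lever_grip (a point): Middle of the lever's black round handle bar, 16 in diameter and 60 long, which sticks out to the right (station -y) of the lever arm, parallel to the shaft; this point is 90 from the shaft's axis, 32 outward of the lever arm's (9 thick, 16 wide) outer face. The bar can be pinched from above with the fingers closing front to back, at any lever angle up to upright: it is a sleeve that spins freely on its pin, so the grip need not turn with the lever.
- lever_pivot (a point): The point on the lever shaft's axis level with lever_grip (fixed): 45 above the bench, 155 to the right of the station's origin. The handle's middle moves on a circle of radius 90 about it, in the station's x-z plane.
- flask: Clear volumetric flask, bulb 62 wide, slim neck, 140 high; bystander on the bench, origin at the centre of its underside.
- open_jar: Larger open amber jar without a lid, 70 wide, 95 high; bystander, origin under its centre.
- lid_1: Loose black lid lying open side up, 68 wide, 16 high; bystander in front of the lift.
- lid_2: Another such lid, bystander behind and to the right of the lift.
- beaker: Clear beaker, 72 wide at the rim, 90 high; bystander behind and to the left of the lift.
- wash_bottle: White plastic bottle, 60 wide, 150 high; bystander behind and to the right of the lift.
There are look-alikes about, which are no part of the job. Leave any green or red look-alike of the jar_a alone.

How it is judged (in metres and radians):
On the way, in this order (a step that is already met when the one before it is completed fails the run):
1. all three jars stand upright on the pads in a row, let go, while the stage is still down (horizontal distance between jar_c and pad_mid below 0.012 m and z of jar_c in the frame of pad_mid between -0.004 and 0.006 m and angle between jar_c's own z axis and vertical below 0.1 rad and (((horizontal distance between jar_a and pad_left below 0.012 m and z of jar_a in the frame of pad_left between -0.004 and 0.006 m and angle between jar_a's own z axis and vertical below 0.1 rad) and (horizontal distance between jar_b and pad_right below 0.012 m and z of jar_b in the frame of pad_right between -0.004 and 0.006 m and angle between jar_b's own z axis and vertical below 0.1 rad)) or ((horizontal distance between jar_b and pad_left below 0.012 m and z of jar_b in the frame of pad_left between -0.004 and 0.006 m and angle between jar_b's own z axis and vertical below 0.1 rad) and (horizontal distance between jar_a and pad_right below 0.012 m and z of jar_a in the frame of pad_right between -0.004 and 0.006 m and angle between jar_a's own z axis and vertical below 0.1 rad))) and contact force between the arm and jar_a below 0.3 N and contact force between the arm and jar_b below 0.3 N and contact force between the arm and jar_c below 0.3 N and value of joint lift_lever below 0.3 rad), for 0.2 s.
2. the lever is held at the cam's highest point with the row standing on the stage (horizontal distance between jar_c and pad_mid below 0.012 m and z of jar_c in the frame of pad_mid between -0.004 and 0.006 m and angle between jar_c's own z axis and vertical below 0.1 rad and (((horizontal distance between jar_a and pad_left below 0.012 m and z of jar_a in the frame of pad_left between -0.004 and 0.006 m and angle between jar_a's own z axis and vertical below 0.1 rad) and (horizontal distance between jar_b and pad_right below 0.012 m and z of jar_b in the frame of pad_right between -0.004 and 0.006 m and angle between jar_b's own z axis and vertical below 0.1 rad)) or ((horizontal distance between jar_b and pad_left below 0.012 m and z of jar_b in the frame of pad_left between -0.004 and 0.006 m and angle between jar_b's own z axis and vertical below 0.1 rad) and (horizontal distance between jar_a and pad_right below 0.012 m and z of jar_a in the frame of pad_right between -0.004 and 0.006 m and angle between jar_a's own z axis and vertical below 0.1 rad))) and contact force between the arm and jar_a below 0.3 N and contact force between the arm and jar_b below 0.3 N and contact force between the arm and jar_c below 0.3 N and value of joint lift_lever between 1.41 and 1.73 rad and height (world z) of pad_mid above 0.1005 m), for 0.2 s.
At the end, for the whole second after the job is handed in: The robot is holding the lever (contact over 1 N), at rest within 0.16 rad of upright, the pads over 100.5 mm above the bench; the three jars stand upright (within 0.1 rad) on the three pads, one on each, within 12 mm of the pads' centres, not touched by the robot (all of step 2 and contact force between any of the fingers, the arm and lift_lever above 1 N and velocity of joint lift_lever between -0.1 and 0.1 rad/s); the arm keeps its last pose, push and grip.
It fails at once if other glassware is moved more than 25 mm or knocked over (distance of any of flask, open_jar, beaker from where it was at the start of the episode above 0.025 m or angle between any of flask, open_jar, beaker's own z axis and vertical above 0.5 rad).
It fails at once if a loose lid is moved more than 25 mm or knocked over (distance of any of lid_1, lid_2 from where it was at the start of the episode above 0.025 m or angle between any of lid_1, lid_2's own z axis and vertical above 0.5 rad).
It fails at once if the white bottle is moved more than 25 mm or knocked over (distance of wash_bottle from where it was at the start of the episode above 0.025 m or angle between wash_bottle's own z axis and vertical above 0.5 rad).
It fails at once if a sample jar is tipped over (angle between any of jar_a, jar_b, jar_c's own z axis and vertical above 0.7 rad).
It also fails if it takes over 67 s, if anything falls off the work surface, if the arm or the gripper's body presses on something with over 40 N, if the wrist force passes 120 N, or if a joint passes its speed limit or range.

### The arm

A 6-joint arm with a two-finger parallel gripper is mounted at the origin on the work surface. World frame = base frame: x ahead of the robot, y to its left, z up, the work surface at z = 0. Lengths are in mm, angles in rad, forces in N, time in s.
With the tool pointing down it reaches from about 275 to 750 mm from the base axis. Payload 10.2 kg.
Tool frame: the origin (TCP) lies between the finger pads; the fingertips stand 17 mm ahead of it and the grasp point (between the pads) lies 2 mm behind it; z points along the fingers, y is the line along which they close (so a half turn about z gives the same grasp; the last joint's range is limited). The gripper opens to 85 mm and grips with 20 to 120 N. Pads are 22 mm wide; open, the fingers measure 114 mm over their backs; the gripper's body (76 mm by 85 mm) begins 54 mm behind the grasp point. The pads swing forward as they close: fully open they stand 13 mm farther back than shut.
Start: joints at [-0.223, 0.313, 1.498, -0, 1.331, -0.223], TCP at [525.006, -0.013, 218.794] pointing down, gripper open.
Joint ranges: [-2.94, 2.94], [-0.97, 2.17], [0.19, 2.56], [-1.23, 4.37], [0.02, 3.11], [-2.88, 2.88]. Speed limits (rad/s): [2.39, 2.39, 3.01, 3.14, 3.14, 3.14].

### API

Orientations are given as a unit quaternion [w, x, y, z].
In Python, from rig import * gives the robot as it stands.
- The arm moves only by the tool step_arm, never from a script. Its argument "commands" is text: rows parted by semicolons, each of 7 numbers parted by spaces: the opening, from 0 (shut) to 1 (fully open), then the shift along the tool's x, y, z in cm, then the turn, a rotation vector about the tool's x, y, z in rad. In form: hand x y z rx ry rz; .... A call has 1 to 20 rows; each row is the pose to reach, as a shift and turn from the pose commanded when the call began, along the tool's axes at that moment; what a row does not reach only later rows make up. A row lasts 1/12 s, in which the tool goes at most 41.7 mm and 7.16 degrees, less where a joint would pass 70% of its speed; a pose out of reach is approached as far as the arm can. A call with a gripper value outside its range is refused whole. The fingers move at their own pace and stop on an object; "newtons" is the grip in N (left out, the last holds). Time passes only in rows, so rows that repeat a pose let the fingers close. It gives the time, the measured TCP pose, the force, the opening and the grip force at its end, in the units of the state.
- sense(): the state, without advancing time (a new reading comes with each control period).
- capture(name): name is "scene" or "side" or "wrist"; returns the picture (480x640x3 uint8, red, green, blue); there is no depth.
- camera_model(name): a dict with "mtx" (3x3 intrinsics, pixels), "eye" and "rotation" of the camera in the world. Camera axes: x right, y down, z forward; pixel columns grow to the right and rows downward; lengths in mm; the calibration is good to about 2 mm. A picture is of the moment at which its call begins: read the wrist's pose just before it. camera_model takes no time and is no camera call; for the wrist camera it gives the pose at the moment of the call.
- finish_job(): hands the job in; it is judged then, once.
Trained networks look in the newest picture that a camera, given by its name, has taken for a name from the list of things; names that differ only in an ending like _2 or _b are one class to them, and where a whole thing is asked for, a point or a joint stands for the part that bears it (a point fixed in the world has none). Each returns a list of dicts, best first, with "score" (0 to 1); they miss things now and then, are a little off and sometimes report something else, mostly with a low value. They report only what shows in the picture. A call takes as long as a camera call. They do not tell look-alikes from the thing itself.
- search_frame(camera, label): "rect" ([centre column, centre row, width, height] in pixels, round what is visible of it).
- trace(camera, label): "mask" (480x640 bool, what is visible of it) and "rect" ([centre column, centre row, width, height] in pixels, round what is visible of it).
- spot_point(camera, label): "xy" ([column, row] in pixels: a listed point, or the origin of a listed thing).
The state is a dict: "time_s": time; "joints": joint angles; "dq": joint speeds; "tau": joint torques, N m; "eef_pos": TCP position; "ee_rot": TCP orientation; "force": force on the tool from outside, world axes, zero at the start; "wrist_torque": the same for the moment, N m; "grip_width": opening from 0.0 (shut) to 1.0 (fully open); "grip_force": force on a finger pad.
Only numpy, scipy, OpenCV 4.12 (cv2) and the standard library are available. Lean on these libraries where they do the work, as an engineer would, in place of code of your own. Each camera call takes 0.05 s, during which the arm holds its last target. There are 200 camera calls.

## Working session

There is one attempt and no reset: what is moved stays moved. The work goes in short steps, Python scripts to look and compute and a tool call to move; the robot and the scene stay as the last step left them, time stands still between calls to the robot, and variables do not carry over. Pictures are saved under pics/ and viewed, at most 10 in all, crops included, and the job is handed in when it is done.

Besides the shell and the picture viewer there is one more tool, called as name(argument=value, ...) on one line, values as JSON. step_arm: Moves the arm, as the interface text tells. Its arguments: {"type":"object","properties":{"commands":{"type":"string"},"newtons":{"type":"number"}},"required":["commands"]}

```bash
mkdir -p pics
cat > h.py <<'E'
from rig import *
import numpy as np, cv2
def ray(cam,px):
    m=camera_model(cam);K=np.array(m["mtx"]);R=np.array(m["rotation"])
    if R.shape!=(3,3):
        from scipy.spatial.transform import Rotation as Ro
        R=Ro.from_quat(np.roll(R,-1)).as_matrix()
    d=R@np.linalg.solve(K,[px[0],px[1],1]);return np.array(m["eye"],float),d/np.linalg.norm(d)
def onz(cam,px,z):
    e,d=ray(cam,px);return e+d*(z-e[2])/d[2]
def proj(cam,P):
    m=camera_model(cam);R=np.array(m["rotation"]);c=np.array(m["mtx"])@(R.T@(np.array(P)-m["eye"]));return c[:2]/c[2]
def tri(obs):
    A=np.zeros((3,3));b=np.zeros(3)
    for c,p in obs:
        e,d=ray(c,p);M=np.eye(3)-np.outer(d,d);A+=M;b+=M@e
    return np.linalg.solve(A,b)
E
python3 - <<'E'
from h import *
ims={}
for c in ("scene","side"):
    im=capture(c);ims[c]=im;m=camera_model(c);print(c,np.round(m["eye"]),np.round(m["rotation"],2).tolist(),np.round(m["mtx"]).tolist())
    cv2.imwrite(f"pics/{c}0.png",im[:,:,::-1])
    for l,z in (("jar_a",0),("flask",0),("open_jar",0),("lid_1",0),("beaker",0),("wash_bottle",0),("pad_left",83),("pad_mid",83),("pad_right",83),("lever_grip",45),("station",0)):
        for r in spot_point(c,l)[:5]:
            if r["score"]>.2: print(c,l,round(r["score"],2),np.round(r["xy"]),np.round(onz(c,r["xy"],z)[:2]))
print(sense())
E
```

```text
scene [1030.  116.  895.] [-0.15, 0.53, 0.8, -0.22] [[464.0, 0.0, 325.0], [0.0, 464.0, 239.0], [0.0, 0.0, 1.0]]
scene jar_a 0.97 [146. 239.] [ 687. -444.]
scene jar_a 0.91 [243. 217.] [ 549. -273.]
scene jar_a 0.86 [365. 244.] [506.  12.]
scene jar_a 0.85 [190. 225.] [ 615. -372.]
scene jar_a 0.85 [227. 245.] [ 629. -270.]
scene flask 0.84 [526. 332.] [574. 383.]
scene flask 0.51 [332. 234.] [513. -65.]
scene open_jar 0.8 [482. 264.] [454. 266.]
scene lid_1 0.89 [424. 225.] [407. 121.]
scene lid_1 0.87 [197. 291.] [ 753. -273.]
scene beaker 0.65 [436. 384.] [746. 242.]
scene wash_bottle 0.75 [250. 325.] [ 776. -137.]
scene wash_bottle 0.7 [329. 235.] [518. -70.]
scene pad_left 0.63 [397. 260.] [567.  93.]
scene pad_right 0.67 [331. 236.] [565. -49.]
scene lever_grip 0.73 [312. 199.] [ 472. -133.]
scene station 0.97 [356. 262.] [559.  11.]
side [ 163. -596.  978.] [-0.3, 0.9, -0.29, 0.1] [[566.0, 0.0, 325.0], [0.0, 566.0, 236.0], [0.0, 0.0, 1.0]]
side jar_a 0.82 [437. 358.] [ 601. -365.]
side jar_a 0.75 [366. 410.] [ 434. -365.]
side jar_a 0.73 [304. 233.] [568.  17.]
side jar_a 0.68 
[... 610 characters left out ...]
: array([-2.23406917e-01,  3.12886216e-01,  1.49773294e+00, -4.11772715e-05,
        1.33099829e+00, -2.23360772e-01]), 'dq': array([ 1.87379407e-05,  6.52035869e-04,  5.64264440e-04, -8.99497136e-04,
       -2.14861209e-05,  8.49553802e-04]), 'tau': array([ 5.20939593e-04, -4.12173879e+01, -2.59902459e+01, -1.59968213e-04,
        4.94284322e-04, -5.97513804e-05]), 'eef_pos': array([ 5.24990748e+02, -2.46798145e-02,  2.18788818e+02]), 'ee_rot': array([ 1.64771495e-07,  7.07119638e-01,  7.07093924e-01, -2.35311227e-05]), 'force': array([-0.51099458,  0.52229515, -0.84002564]), 'wrist_torque': array([ 0.04173941,  0.00151105, -0.01467958]), 'grip_force': 0.0, 'grip_width': 1.0036073825405754}
```

View pics/scene0.png

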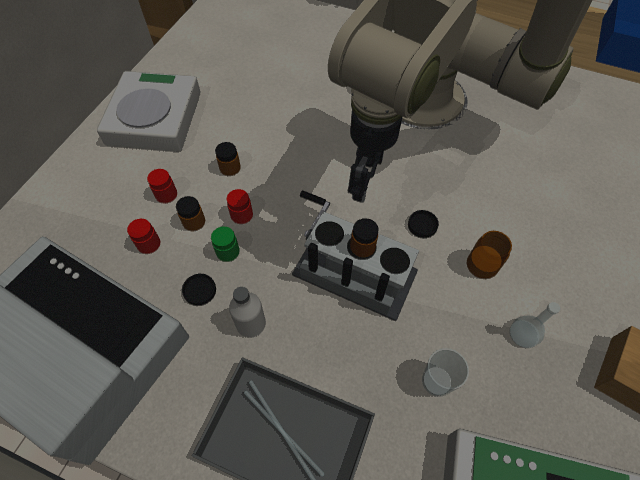

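View pics/side0.png

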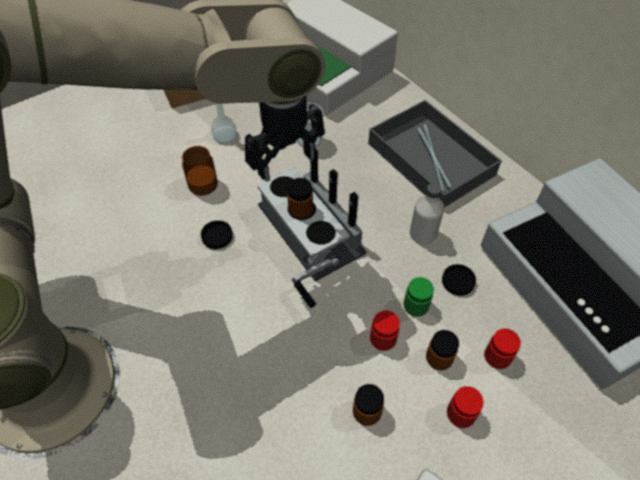

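The scene picture shows these jar look-alikes: amber with black lid at (228,158) and (190,213), and jar_c at (365,238) on the stage. Red ones are at (162,185), (143,236) and (239,206), and a green one at (225,244). I choose the two amber ones. The lever handle is at (312,198). Next is a close crop and better positions.

Run:
```python
from h import *
a=cv2.imread("pics/scene0.png")[120:270,110:280];b=cv2.imread("pics/side0.png")[260:440,330:540]
a=cv2.resize(a,None,fx=2.3,fy=2.3);b=cv2.resize(b,(400,345));cv2.imwrite("pics/crop.png",np.hstack([a,b]))
P={}
for c in ("scene","side"):
    capture(c)
    for r in trace(c,"jar_a"):
        if r["score"]<.3: continue
        ys,xs=np.nonzero(r["mask"]);print(c,round(r["score"],2),np.round([xs.mean(),ys.mean()],1),np.round(onz(c,(xs.mean(),ys.mean()),36)[:2]))
    for r in search_frame(c,"lever_grip")[:2]: print("lever",r)
    for r in spot_point(c,"lever_pivot")[:1]: print("piv",r,onz(c,r["xy"],45))
```

```text
scene 0.94 [162.2 185.5] [ 564. -467.]
scene 0.93 [224.8 243.8] [ 645. -260.]
scene 0.77 [189.9 212.7] [ 605. -369.]
scene 0.75 [363.8 237.5] [514.   9.]
scene 0.72 [227.5 158.6] [ 434. -368.]
scene 0.63 [239.  206.5] [ 547. -277.]
scene 0.6 [143.3 235.8] [ 695. -430.]
lever {'rect': [424.5, 223.2, 31.0, 33.2], 'score': 0.74}
lever {'rect': [314.9, 213.3, 30.3, 47.8], 'score': 0.59}
piv {'xy': [296.1, 229.0], 'score': 0.78} [ 556.64770302 -132.2183544    45.        ]
side 0.96 [441.5 349. ] [ 604. -367.]
side 0.91 [417.4 296.4] [ 642. -259.]
side 0.73 [299.4 197.3] [600.  79.]
side 0.72 [501.5 348.3] [ 693. -430.]
side 0.63 [367.4 404.7] [ 431. -368.]
side 0.61 [463.9 406.7] [ 561. -467.]
side 0.59 [383.8 330.5] [ 543. -277.]
side 0.59 [303.6 216.8] [577.  30.]
lever {'rect': [313.2, 278.8, 45.9, 57.3], 'score': 0.74}
lever {'rect': [311.9, 126.1, 27.8, 41.0], 'score': 0.55}
piv {'xy': [340.6, 274.4], 'score': 0.94} [ 548.869478   -136.67793878   45.        ]
```

View pics/crop.png

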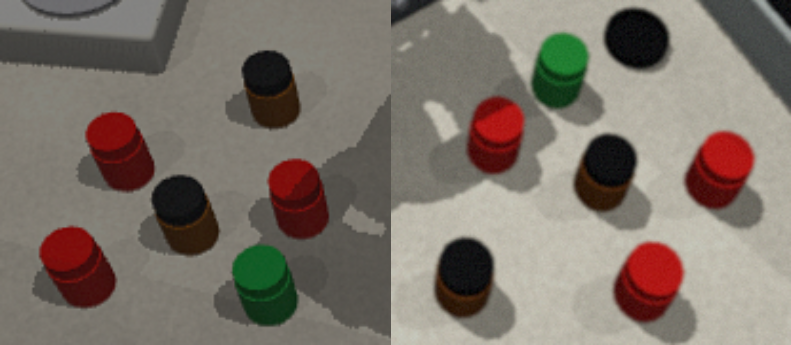

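The crop confirms the choice: two amber jars with black lids at about (433,-368) and (604,-368), with the red and green ones around the second. Closing along world x clears its neighbours. Next I go above the first jar.

step_arm(commands="1 -36.8 -9.2 3 0 0 0;1 -36.8 -9.2 3 0 0 0;1 -36.8 -9.2 3 0 0 0;1 -36.8 -9.2 3 0 0 0;1 -36.8 -9.2 3 0 0 0;1 -36.8 -9.2 3 0 0 0;1 -36.8 -9.2 3 0 0 0;1 -36.8 -9.2 3 0 0 0;1 -36.8 -9.2 3 0 0 0;1 -36.8 -9.2 3 0 0 0;1 -36.8 -9.2 3 0 0 0;1 -36.8 -9.2 3 0 0 0;1 -36.8 -9.2 3 0 0 0;1 -36.8 -9.2 3 0 0 0")

```text
time_s: 2.77
eef_pos: [433.6, -366.8, 189.1]
ee_rot: [0.0, 0.706, 0.708, 0.0]
force: [0.3, 0.2, -0.2]
grip_width: 1.004
grip_force: 0.0
```

```bash
cat > look.py <<'E'
from h import *
import sys
s=sense();print(s["time_s"],np.round(s["eef_pos"],1),np.round(s["ee_rot"],3))
im=capture("wrist");cv2.imwrite(f"pics/{sys.argv[1]}.png",im[:,:,::-1])
print("eye",np.round(camera_model("wrist")["eye"]))
for a in sys.argv[2:]:
    l,z=a.split(":")
    for r in spot_point("wrist",l)[:5]:
        if r["score"]>.2: print(l,round(r["score"],2),np.round(r["xy"]),np.round(onz("wrist",r["xy"],float(z)),1))
    if l[:3]=="jar":
        for r in trace("wrist",l)[:5]:
            if r["score"]>.3:
                m=r["mask"];hsv=cv2.cvtColor(im,cv2.COLOR_RGB2HSV)
                k=(m&(hsv[...,2]<70)).astype(np.uint8)
                cs=cv2.findContours(k,0,1)[0]
                lid=cv2.minEnclosingCircle(max(cs,key=cv2.contourArea)) if cs else None
                print("mask",round(r["score"],2),np.round(r["rect"]),"dark",lid, lid and np.round(onz("wrist",lid[0],float(z)+64),1))
E
python3 look.py w1 jar_a:0
```

```text
2.7667 [ 433.6 -366.8  189.1] [0.    0.706 0.708 0.   ]
eye [ 433. -302.  345.]
jar_a 0.96 [593.  70.] [ 642.9 -262.2    0. ]
jar_a 0.85 [314. 208.] [ 433.  -368.5    0. ]
jar_a 0.65 [620. 284.] [ 696.  -434.4    0. ]
jar_a 0.61 [461.  94.] [ 544.7 -279.6    0. ]
jar_a 0.57 [525. 211.] [ 605.6 -370.6    0. ]
mask 0.94 [600.  62.  80.  90.] dark ((601.876953125, 71.31195831298828), 42.30739974975586) [ 609.4 -270.5   64. ]
mask 0.87 [315. 220.  70.  85.] dark ((311.35791015625, 227.34707641601562), 36.83354187011719) [ 430.8 -369.3   64. ]
mask 0.78 [480.  86. 109.  86.] dark ((448.0, 109.0), 26.907346725463867) [ 516.7 -292.8   64. ]
mask 0.57 [551. 221. 118.  84.] dark ((564.1282958984375, 227.7964630126953), 42.1456298828125) [ 601.5 -369.4   64. ]
mask 0.57 [614. 296.  52.  80.] dark ((611.0, 309.0), 29.732236862182617) [ 644.  -428.7   64. ]
```

View pics/w1.png

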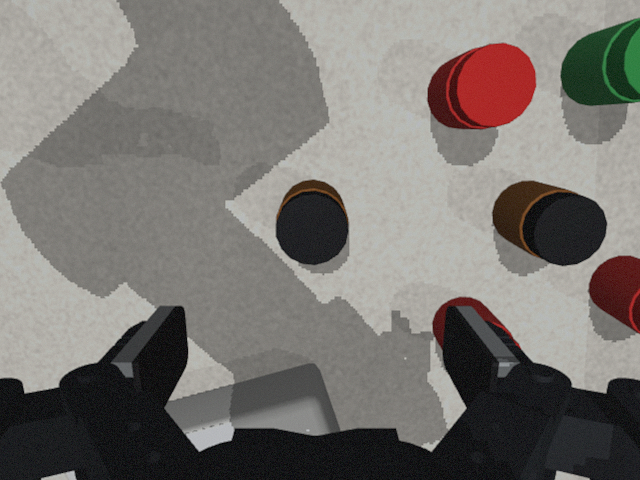

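The wrist view shows the target lid centred at (312,228) and the second jar's lid at (565,228). Descending and grasping.

step_arm(commands="1 -0.1 -0.1 4 0 0 0;1 -0.1 -0.1 8 0 0 0;1 -0.1 -0.1 12 0 0 0;1 -0.1 -0.1 14 0 0 0;1 -0.1 -0.1 15.5 0 0 0;1 -0.1 -0.1 15.7 0 0 0;1 -0.1 -0.1 15.7 0 0 0;0.3 -0.1 -0.1 15.7 0 0 0;0.3 -0.1 -0.1 15.7 0 0 0;0.3 -0.1 -0.1 15.7 0 0 0;0.3 -0.1 -0.1 15.7 0 0 0;0.3 -0.1 -0.1 15.7 0 0 0;0.3 -0.1 -0.1 15.7 0 0 0;0.3 -0.1 -0.1 15.7 0 0 0", newtons=30)

```text
time_s: 4.08
eef_pos: [432.5, -369.5, 33.5]
ee_rot: [0.001, 0.707, 0.707, -0.0]
force: [-1.1, 1.1, 7.1]
grip_width: 0.57
grip_force: 29.7
```

step_arm(commands="0.3 0 0 -4 0 0 0;0.3 0 0 -8 0 0 0;0.3 0 0 -12 0 0 0;0.3 0 0 -16 0 0 0;0.3 2 1 -20 0 0 0;0.3 38.9 13.2 -20.3 0 0 0;0.3 38.9 13.2 -20.3 0 0 0;0.3 38.9 13.2 -20.3 0 0 0;0.3 38.9 13.2 -20.3 0 0 0;0.3 38.9 13.2 -20.3 0 0 0;0.3 38.9 13.2 -20.3 0 0 0;0.3 38.9 13.2 -20.3 0 0 0;0.3 38.9 13.2 -20.3 0 0 0;0.3 38.9 13.2 -20.3 0 0 0;0.3 38.9 13.2 -20.3 0 0 0;0.3 38.9 13.2 -20.3 0 0 0;0.3 38.9 13.2 -20.3 0 0 0;0.3 38.9 13.2 -20.3 0 0 0;0.3 38.9 13.2 -20.3 0 0 0")

```text
time_s: 5.67
eef_pos: [563.8, 18.8, 235.0]
ee_rot: [0.0, 0.708, 0.707, -0.0]
force: [0.6, -0.5, -0.4]
grip_width: 0.559
grip_force: 71.3
```

```bash
python3 look.py w2 pad_left:83 pad_mid:83 pad_right:83 jar_c:83
```

```text
5.6667 [563.8  18.8 235. ] [ 0.     0.708  0.707 -0.   ]
eye [564.  84. 391.]
pad_left 0.64 [317. 117.] [565.2  88.6  83. ]
jar_c 0.87 [316. 217.] [564.1  19.   83. ]
jar_c 0.83 [314. 266.] [562.8 -19.4  83. ]
jar_c 0.46 [135.  84.] [442.1 110.9  83. ]
mask 0.87 [313. 206.  80.  51.] dark ((312.0, 228.5), 39.08014678955078) [562.   25.7 147. ]
mask 0.62 [316. 308. 153. 190.] dark ((313.92578125, 328.8838195800781), 78.41075134277344) [563.  -38.8 147. ]
```

View pics/w2.png

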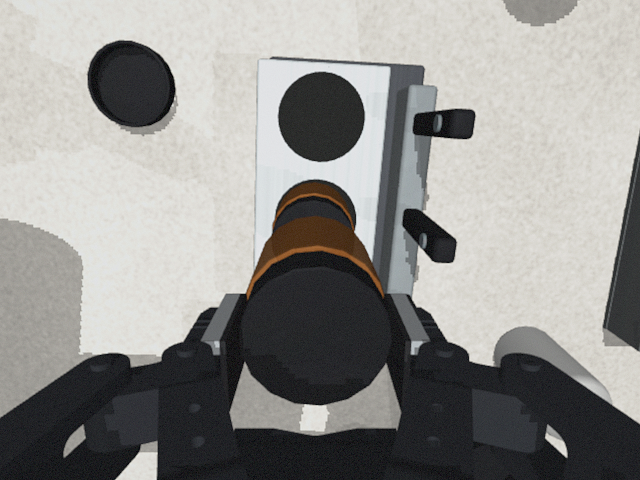

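The wrist view shows the left pad disc at (321,117), jar_c's lid behind the held jar at (316,205), and the held lid at about (316,328).

Run:
```python
from h import *
print(onz("wrist",(321.5,116.5),83),onz("wrist",(316,327),269.5))
im=cv2.imread("pics/w2.png");k=(cv2.cvtColor(im,6)[55:175,268:375]<70).astype(np.uint8)
c=max(cv2.findContours(k,0,1)[0],key=cv2.contourArea);e=cv2.fitEllipse(c);print(e,onz("wrist",(e[0][0]+268,e[0][1]+55),83))
print(sense()["eef_pos"])
```

```text
[568.29525588  89.83109966  83.        ] [563.96283761  23.8044623  269.5       ]
((52.97822570800781, 61.30268096923828), (84.4445571899414, 88.14954376220703), 0.48580193519592285) [567.93450142  89.96218767  83.        ]
[563.97756638  19.5435604  234.85204355]
```

step_arm(commands="0.3 4 0.3 0 0 0 0;0.3 6.9 0.4 0 0 0 0;0.3 6.9 0.4 0 0 0 0;0.3 6.9 0.4 4 0 0 0;0.3 6.9 0.4 8 0 0 0;0.3 6.9 0.4 10 0 0 0;0.3 6.9 0.4 11.2 0 0 0;0.3 6.9 0.4 11.7 0 0 0;0.3 6.9 0.4 11.8 0 0 0;0.3 6.9 0.4 11.8 0 0 0;0.3 6.9 0.4 11.8 0 0 0")

```text
time_s: 6.88
eef_pos: [568.3, 88.8, 117.4]
ee_rot: [0.0, 0.707, 0.707, 0.0]
force: [-1.1, 0.4, 0.7]
grip_width: 0.556
grip_force: 69.4
```

step_arm(commands="0.3 0 0 0.1 0 0 0;0.65 0 0 0.1 0 0 0;0.85 0 0 0.1 0 0 0;0.85 0 0 0.1 0 0 0;0.85 0 0 0.1 0 0 0;0.85 0 0 -3 0 0 0;0.85 0 0 -7 0 0 0;0.85 0 0 -11 0 0 0;0.85 -3 0 -12 0 0 0;0.85 -7 0 -12 0 0 0;0.85 -7 0 -12 0 0 0;0.85 -7 0 -12 0 0 0")

```text
time_s: 7.88
eef_pos: [568.0, 17.4, 236.7]
ee_rot: [-0.0, 0.708, 0.706, -0.0]
force: [-0.2, 0.8, -0.0]
grip_width: 0.853
grip_force: 0.0
```

```bash
python3 look.py w3 pad_left:83 pad_mid:83 jar_c:83
```

```text
7.8833 [568.   17.4 236.7] [-0.     0.708  0.706 -0.   ]
eye [568.  84. 393.]
jar_c 0.84 [311. 213.] [564.4  22.3  83. ]
jar_c 0.8 [316. 112.] [568.1  93.1  83. ]
mask 0.92 [316. 110.  87.  94.] dark ((313.0, 111.15384674072266), 46.423988342285156) [566.5  92.  147. ]
mask 0.62 [306. 228.  81.  96.] dark ((305.5, 234.72222900390625), 41.95370864868164) [562.1  21.9 147. ]
```

View pics/w3.png

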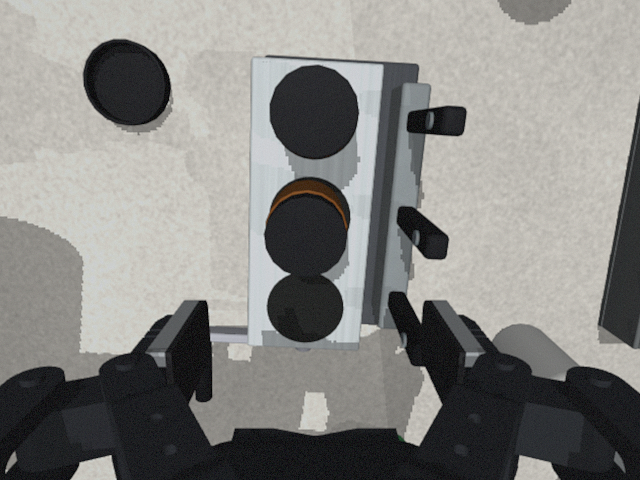

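The jar stands on the left pad with its lid at (313,112), jar_c's lid is at (305,235), and the right pad is at about (305,303). Now to the second jar.

Run:
```python
from h import *
for r in (302,305): print(onz("wrist",(305,r),83))
print(onz("wrist",(313.5,112),151),onz("wrist",(305.5,235),151),onz("wrist",(204,385),53))
```

```text
[559.99972045 -48.69036133  83.        ]
[559.98776761 -51.21741946  83.        ]
[566.7731475  91.4117669 151.       ] [562.14390972  22.7422132  151.        ] [ 467.49794667 -142.72566712   53.        ]
```

step_arm(commands="1 -38.8 3.6 0 0 0 0;1 -38.8 3.6 0 0 0 0;1 -38.8 3.6 0 0 0 0;1 -38.8 3.6 0 0 0 0;1 -38.8 3.6 0 0 0 0;1 -38.8 3.6 0 0 0 0;1 -38.8 3.6 0 0 0 0;1 -38.8 3.6 0 0 0 0;1 -38.8 3.6 0 0 0 0;1 -38.8 3.6 0 0 0 0;1 -38.8 3.6 4 0 0 0;1 -38.8 3.6 4.9 0 0 0;1 -38.8 3.6 4.9 0 0 0;1 -38.8 3.6 4.9 0 0 0")

```text
time_s: 9.3
eef_pos: [604.5, -368.0, 188.5]
ee_rot: [-0.0, 0.707, 0.708, 0.0]
force: [-0.8, -0.4, 1.1]
grip_width: 0.999
grip_force: 0.0
```

```bash
python3 look.py w4 jar_a:0
```

```text
9.3 [ 604.5 -368.   188.5] [-0.     0.707  0.708  0.   ]
eye [ 604. -303.  346.]
jar_a 0.94 [268. 324.] [ 563.7 -474.7    0. ]
jar_a 0.8 [236.  89.] [ 544.7 -277.9    0. ]
jar_a 0.78 [314. 209.] [ 604.7 -371.3    0. ]
jar_a 0.71 [362.  67.] [ 640.7 -262.4    0. ]
jar_a 0.7 [418. 282.] [ 694.4 -434.8    0. ]
mask 0.93 [220.  84.  92.  88.] dark ((249.0, 101.0), 29.15485954284668) [ 563.4 -289.8   64. ]
mask 0.89 [315. 220.  75.  84.] dark ((313.2176818847656, 226.4353790283203), 36.80717468261719) [ 603.7 -370.6   64. ]
mask 0.85 [432. 302.  89.  91.] dark ((405.0, 312.0), 8.062357902526855) [ 669.4 -433.5   64. ]
mask 0.75 [377.  55.  90.  98.] dark ((358.0, 77.5), 31.484222412109375) [ 631.4 -275.9   64. ]
mask 0.56 [259. 343.  75.  95.] dark ((259.26190185546875, 349.452392578125), 30.942241668701172) [ 564.1 -463.4   64. ]
```

View pics/w4.png

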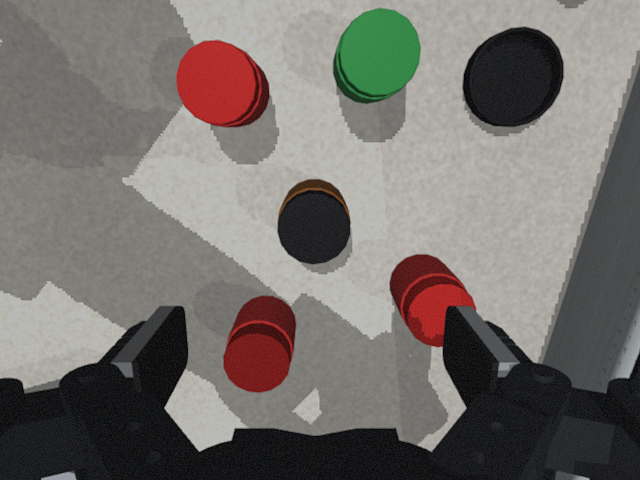

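The target lid is at (314,227), and the red and green neighbours are clear of the fingers. Grasping.

step_arm(commands="1 -0.2 -0.1 4 0 0 0;1 -0.2 -0.1 8 0 0 0;1 -0.2 -0.1 12 0 0 0;1 -0.2 -0.1 14 0 0 0;1 -0.2 -0.1 15.4 0 0 0;1 -0.2 -0.1 15.6 0 0 0;1 -0.2 -0.1 15.6 0 0 0;0.3 -0.2 -0.1 15.6 0 0 0;0.3 -0.2 -0.1 15.6 0 0 0;0.3 -0.2 -0.1 15.6 0 0 0;0.3 -0.2 -0.1 15.6 0 0 0;0.3 -0.2 -0.1 15.6 0 0 0;0.3 -0.2 -0.1 15.6 0 0 0;0.3 -0.2 -0.1 15.6 0 0 0", newtons=30)

```text
time_s: 10.62
eef_pos: [603.6, -371.7, 34.3]
ee_rot: [0.002, 0.707, 0.707, -0.0]
force: [-2.2, 1.0, 8.1]
grip_width: 0.559
grip_force: 53.8
```

step_arm(commands="0.3 0 0 -4 0 0 0;0.3 0 0 -8 0 0 0;0.3 0 0 -12 0 0 0;0.3 0 0 -16 0 0 0;0.3 2 0 -20 0 0 0;0.3 31.7 -4.3 -20 0 0 0;0.3 31.7 -4.3 -20 0 0 0;0.3 31.7 -4.3 -20 0 0 0;0.3 31.7 -4.3 -20 0 0 0;0.3 31.7 -4.3 -20 0 0 0;0.3 31.7 -4.3 -20 0 0 0;0.3 31.7 -4.3 -20 0 0 0;0.3 31.7 -4.3 -20 0 0 0;0.3 31.7 -4.3 -20 0 0 0;0.3 31.7 -4.3 -17 0 0 0;0.3 31.7 -4.3 -15 0 0 0;0.3 31.7 -4.3 -15 0 0 0;0.3 31.7 -4.3 -15 0 0 0")

```text
time_s: 12.12
eef_pos: [560.0, -55.0, 181.8]
ee_rot: [-0.0, 0.707, 0.707, -0.0]
force: [-0.2, -0.2, -0.8]
grip_width: 0.557
grip_force: 53.3
```

Run:
```python
from h import *
s=sense();print(s["time_s"],s["eef_pos"])
for c in ("scene","side"):
    im=capture(c);cv2.imwrite(f"pics/{c}1.png",im[:,:,::-1])
    for l,z in (("pad_right",83),("pad_left",83),("pad_mid",83),("lever_grip",45)):
        for r in spot_point(c,l)[:2]: print(c,l,round(r["score"],2),np.round(r["xy"]),np.round(onz(c,r["xy"],z)))
print(proj("scene",(560,-53,83)),proj("side",(560,-53,83)))
a=cv2.imread("pics/scene1.png")[150:300,250:450];b=cv2.imread("pics/side1.png")[150:300,220:420]
cv2.imwrite("pics/crop2.png",np.hstack([cv2.resize(a,(400,300)),cv2.resize(b,(400,300))]))
```

```text
12.1167 [559.97540289 -54.96471067 181.82138713]
scene pad_right 0.75 [363. 244.] [557.  19.  83.]
scene pad_right 0.74 [329. 232.] [559. -55.  83.]
scene pad_left 0.84 [396. 261.] [568.  92.  83.]
scene pad_mid 0.74 [360. 242.] [555.  10.  83.]
scene lever_grip 0.51 [310. 196.] [ 463. -139.   45.]
side pad_right 0.77 [321. 231.] [564. -51.  83.]
side pad_left 0.67 [283. 187.] [567.  89.  83.]
side pad_mid 0.86 [300. 209.] [561.  20.  83.]
side lever_grip 0.57 [304. 294.] [ 466. -130.   45.]Traceback (most recent call last):
  File "<stdin>", line 7, in <module>
  File "h.py", line 12, in proj
    m=camera_model(cam);R=np.array(m["rotation"]);c=np.array(m["mtx"])@(R.T@(np.array(P)-m["eye"]));return c[:2]/c[2]
                                                                        ~~~^^~~~~~~~~~~~~~~~~~~~~~
ValueError: matmul: Input operand 1 has a mismatch in its core dimension 0, with gufunc signature (n?,k),(k,m?)->(n?,m?) (size 3 is different from 4)
```

step_arm(commands="0.3 0.1 0 3 0 0 0;0.3 0.1 0 5 0 0 0;0.3 0.1 0 6 0 0 0;0.3 0.1 0 6.3 0 0 0;0.3 0.1 0 6.4 0 0 0;0.3 0.1 0 6.4 0 0 0;0.3 0.1 0 6.4 0 0 0;0.65 0.1 0 6.4 0 0 0;0.85 0.1 0 6.4 0 0 0;0.85 0.1 0 6.4 0 0 0;0.85 0.1 0 6.4 0 0 0;0.85 0.1 0 3 0 0 0;0.85 0.1 0 -1 0 0 0;0.85 0.1 0 -5 0 0 0;0.85 -3 0 -6 0 0 0;0.85 -6 0 -6 0 0 0;0.85 -6 0 -6 0 0 0;0.85 -6 0 -6 0 0 0")

```text
time_s: 14.12
eef_pos: [559.8, -114.9, 241.6]
ee_rot: [-0.0, 0.708, 0.706, 0.0]
force: [-0.9, 0.0, -0.4]
grip_width: 0.851
grip_force: 0.0
```

```bash
python3 look.py w5 lever_grip:45 lever_pivot:45 jar_c:83
```

```text
14.1167 [ 559.8 -114.9  241.6] [-0.     0.708  0.706  0.   ]
eye [560. -49. 398.]
lever_grip 0.87 [203. 225.] [ 464.9 -130.3   45. ]
jar_c 0.95 [300. 355.] [ 547.5 -230.7   83. ]
jar_c 0.81 [318.  20.] [561.7  19.3  83. ]
jar_c 0.73 [315. 128.] [559.5 -50.2  83. ]
jar_c 0.61 [396. 340.] [ 625.6 -217.2   83. ]
mask 0.94 [298. 375.  56.  86.] dark ((298.5, 381.5), 25.739173889160156) [ 548.9 -213.4  147. ]
mask 0.8 [319.  28.  90.  56.] dark ((319.0, 1.0), 45.011207580566406) [561.7  14.7 147. ]
mask 0.76 [404. 358.  63.  86.] dark ((400.5, 360.5), 24.135135650634766) [ 616.  -197.6  147. ]
mask 0.69 [317. 126.  86.  89.] dark ((316.79486083984375, 126.56410217285156), 44.44310760498047) [560.7 -49.2 147. ]
mask 0.57 [338. 131. 285. 261.] dark ((336.1644592285156, 91.54399871826172), 117.60958099365234) [571.4 -30.4 147. ]
```

View pics/w5.png

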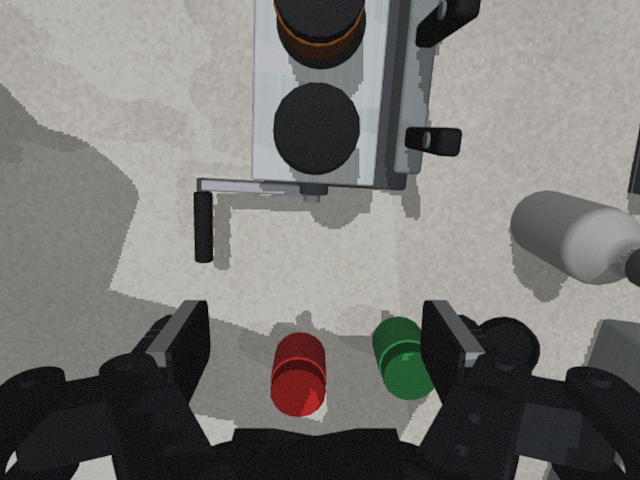

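The right jar's lid is at (317,128), centred on its pad. The handle bar runs from (203,190) to (203,262) with its middle at (203,226), about (466,-132,45). Moving to pinch it.

step_arm(commands="0.7 -1.8 -4 0 0 0 0;0.7 -1.8 -8 0 0 0 0;0.7 -1.8 -9.4 0 0 0 0;0.7 -1.8 -9.4 4 0 0 0;0.7 -1.8 -9.4 8 0 0 0;0.7 -1.8 -9.4 12 0 0 0;0.7 -1.8 -9.4 15 0 0 0;0.7 -1.8 -9.4 18 0 0 0;0.7 -1.8 -9.4 19.8 0 0 0;0.7 -1.8 -9.4 19.8 0 0 0;0.7 -1.8 -9.4 19.8 0 0 0;0.7 -1.8 -9.4 19.8 0 0 0")

```text
time_s: 15.37
eef_pos: [466.8, -132.1, 45.1]
ee_rot: [0.001, 0.707, 0.707, 0.0]
force: [0.1, 0.3, -0.1]
grip_width: 0.701
grip_force: 0.0
```

Run:
```python
from h import *
print(sense()["eef_pos"],sense()["force"])
im=capture("wrist");w=im[:,:,::-1]
im=capture("side");b=im[:,:,::-1][150:330,220:460]
for l in ("jar_a",):
    for r in spot_point("side",l):
        print(round(r["score"],2),np.round(onz("side",r["xy"],83)))
capture("scene")
for r in spot_point("scene","jar_a"): print("sc",round(r["score"],2),np.round(onz("scene",r["xy"],83)))
cv2.imwrite("pics/lev.png",np.hstack([cv2.resize(w,(400,300)),cv2.resize(b,(400,300))]))
```

```text
[ 466.83501304 -132.14050212   45.13572161] [ 0.1202408   0.27080205 -0.12925953]
0.86 [ 508. -309.   83.]
0.83 [ 654. -438.   83.]
0.65 [ 608. -287.   83.]
0.62 [ 528. -479.   83.]
0.33 [ 720. -183.   83.]
sc 0.91 [ 676. -226.   83.]
sc 0.79 [ 722. -392.   83.]
sc 0.78 [ 594. -238.   83.]
sc 0.77 [566. -51.  83.]
sc 0.62 [567.  95.  83.]
sc 0.62 [ 605. -413.   83.]
sc 0.58 [557.  19.  83.]
```

View pics/lev.png

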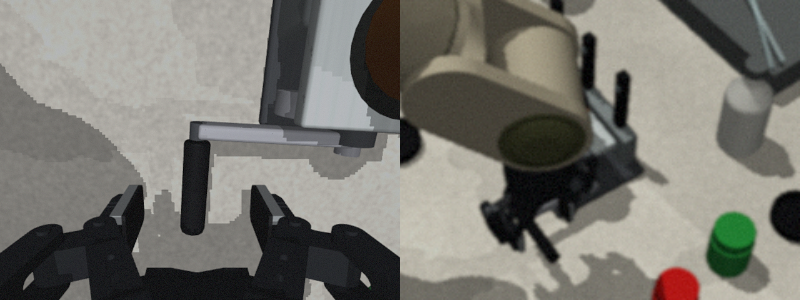

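The bar lies between the open fingers, at column 195 of the wrist half. Closing on it.

step_arm(commands="0.7 0 0 0.1 0 0 0;0 0 0 0.1 0 0 0;0 0 0 0.1 0 0 0;0 0 0 0.1 0 0 0;0 0 0 0.1 0 0 0;0 0 0 0.1 0 0 0;0 0 0 0.1 0 0 0;0 0 0 0.1 0 0 0;0 0 0 0.1 0 0 0;0 0 0 0.1 0 0 0", newtons=60)

```text
time_s: 16.45
eef_pos: [466.0, -132.0, 42.8]
ee_rot: [-0.0, 0.707, 0.707, -0.0]
force: [1.2, 0.8, -0.0]
grip_width: 0.0
grip_force: 0.0
```

```bash
sed -i 's/R=np.array(m\["rotation"\]);c=/R=np.array(m["rotation"]);R=R if R.shape==(3,3) else __import__("scipy.spatial.transform",fromlist=["x"]).Rotation.from_quat(np.roll(R,-1)).as_matrix();c=/' h.py
python3 - <<'E'
from h import *
s=sense();print(s["eef_pos"],s["grip_width"],s["grip_force"],s["force"])
for c in ("wrist","scene","side"):
    im=capture(c);cv2.imwrite(f"pics/{c}9.png",im[:,:,::-1])
    for l in ("lever_grip","lever_pivot"):
        for r in spot_point(c,l)[:2]: print(c,l,round(r["score"],2),np.round(r["xy"]),np.round(onz(c,r["xy"],45)))
    for r in trace(c,"lever_grip")[:2]: print(" tr",round(r["score"],2),np.round(r["rect"]))
    print(c,"tcp px",proj(c,s["eef_pos"]),"bar ends",proj(c,(468,-103,45)),proj(c,(465,-162,45)))
w=cv2.imread("pics/wrist9.png");b=cv2.imread("pics/scene9.png")[150:270,230:390]
cv2.imwrite("pics/lev2.png",np.hstack([cv2.resize(w,(480,360)),cv2.resize(b,(320,240)).__class__(0) if 0 else cv2.copyMakeBorder(cv2.resize(b,(320,240)),0,120,0,0,0)]))
E
```

```text
[ 465.99624614 -132.01427584   42.78480632] 4.619098532603714e-05 0.0 [ 1.16692646  0.82720771 -0.04645033]
wrist lever_grip 0.94 [312. 300.] [ 464. -133.   45.]
 tr 0.63 [452. 222. 315. 161.]
wrist tcp px [315.71619809 296.49310646] bar ends [321.20407429 225.61647603] [313.22815949 367.51319328]
scene lever_grip 0.68 [311. 195.] [ 461. -137.   45.]
scene lever_grip 0.57 [329. 236.] [544. -60.  45.]
scene lever_pivot 0.62 [294. 231.] [ 564. -133.   45.]
scene lever_pivot 0.32 [361. 243.] [535.  10.  45.]
 tr 0.57 [316. 215.  28.  43.]
scene tcp px [312.70592506 198.21722139] bar ends [324.25743687 202.42558442] [300.70587185 193.10460083]
side lever_grip 0.65 [302. 292.] [ 465. -126.   45.]
side lever_grip 0.33 [341. 272.] [ 553. -133.   45.]
side lever_pivot 0.81 [340. 274.] [ 549. -135.   45.]
 tr 0.59 [318. 279.  38.  51.]
side tcp px [304.5244249  294.85866841] bar ends [296.72307955 283.22756219] [313.22804634 305.69124171]
```

View pics/lev2.png

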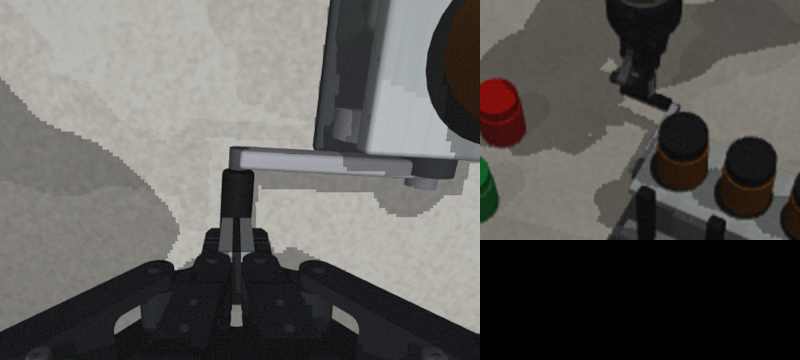

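The fingers read shut (0.0), so the pinch looks like a miss. I test it with a small lift and watch the force.

step_arm(commands="0 0 0 -0.5 0 0 0;0 0 0 -1 0 0 0;0 0 0 -1 0 0 0;0 0 0 -1 0 0 0")

```text
time_s: 17.38
eef_pos: [466.2, -132.1, 53.2]
ee_rot: [0.0, 0.707, 0.707, 0.0]
force: [0.3, -0.7, -0.1]
grip_width: 0.0
grip_force: 0.0
```

Run:
```python
from h import *
s=sense();print(s["eef_pos"],s["grip_width"],s["grip_force"],s["force"])
im=capture("wrist");cv2.imwrite("pics/wristA.png",im[:,:,::-1])
for r in spot_point("wrist","lever_grip")[:2]: print(r["xy"],r["score"])
a=cv2.imread("pics/wrist9.png",0);b=cv2.imread("pics/wristA.png",0)
for n,i in (("before",a),("after",b)):
    print(n)
    for row in range(185,420,15): print(row,i[row,270:366:6])
```

```text
[ 466.22592476 -132.130877     53.2474056 ] 0.00045887754675519234 0.0 [ 0.32638326 -0.71690504 -0.06222647]
[313.0, 290.9] 0.86
before
185 [171 182 179 180 181 183 184 180 167 177 176 168 170 169 176 172]
200 [170 171 177 176 183 180  75  66  79  73  90  89  85  83  86  86]
215 [175 176 182 181 177 185  45  66  69 161 167 166 167 164 163 167]
230 [177 166 184 181 184  11  10   7  10  15  23  12 123 120 119 127]
245 [174 166 182 179 191  18  23  30  34  28  15  11 127 132 125 123]
260 [164 174 183 184 138  30  28  23  34  26  31  13 127 171 174 177]
275 [172 161 181 176  96  25  21  35  33  26  30 102 185 185 183 177]
290 [169 179 181 181   2  60  61  29  16  62  58 130 184 185 171 177]
305 [170 171  21  18  58  81  80  18  25  86  81  55  25  23 183 180]
320 [181  19  17  15  83  83  80  26  22  85  81  82  23  17  11 179]
335 [27 31 25 18 57 60 75 10 12 79 70 57 28 19 19 13]
350 [25 23 42 35 24 15 23 26 37 21 35 28 37 46 13 24]
365 [22 23 23 32 24 29 19 30 43 20 19 26 18 24 27 22]
380 [24 23 26 21 25 25 28 15 42 36 30 20 17 27 23 34]
395 [24 21 21 23 28 22 21 24 23 32 22 31 24 32 1
[... 421 characters left out ...]
3 122 119]
260 [169 163 176 180 165  24  24  33  34  27  13 121 154 179 174 170]
275 [173 168 174 175 125  34  25  32  30  25  25 118 179 181 175 164]
290 [172 172 181 178  35  58  57  20  30  57  57 122 181 176 176 178]
305 [174 178  15  11  58  83  80  23  19  79  82  55  25  18 178 170]
320 [185  25  14  24  81  79  81  24  25  83  80  83  25  30  20 181]
335 [13 29 22 17 55 55 79 21 26 79 65 58 11 31 15 21]
350 [24 33 45 33 21 31 19 41 42 26 30 26 35 39 26 24]
365 [27 24 19 23 27 27 11 41 37 15 37 24 22 27 23 27]
380 [27 19 27 22 20 27 24 45 46 31 28 18 27 31 31 27]
395 [14 16 24 24 18 18 27 38 33 23 30 20 25 26 26 28]
410 [ 22  21  23  28  22  19  21 126 125  15  28  26  21  23  32  26]
```

Run:
```python
from h import *
e=sense()["eef_pos"];print(e,camera_model("wrist")["mtx"],camera_model("wrist")["rotation"],camera_model("wrist")["eye"])
for dz in (-17,-5,0,10,30):
    print(dz,[np.round(proj("wrist",e+np.array([dx,11,dz]))) for dx in (-8,0,8)],np.round(proj("wrist",e+np.array([0,0,dz]))))
# bar hypotheses, both frames (now)
b=cv2.imread("pics/wristA.png",0)
for z in (15,25,35,45,55): print(z,[np.round(proj("wrist",p)) for p in ((460,-102,z),(476,-102,z),(460,-125,z),(476,-125,z))])
for row in (225,235,245,255,265,275,285): 
    c=np.nonzero(b[row,280:360]<60)[0]; print(row,c.min()+280,c.max()+280,len(c))
```

```text
[ 465.98143651 -132.00359838   52.81858062] [[428.34915613   0.         314.9265703 ]
 [  0.         428.34915613 240.93645262]
 [  0.           0.           1.        ]] [1.32531530e-01 9.91178760e-01 1.48762811e-06 2.41327063e-04] [465.58605705 -66.92337812 208.99106729]
-17 [array([297., 257.]), array([316., 257.]), array([335., 257.])] [316. 281.]
-5 [array([296., 266.]), array([316., 266.]), array([336., 266.])] [316. 292.]
0 [array([295., 270.]), array([316., 270.]), array([337., 270.])] [316. 296.]
10 [array([294., 279.]), array([316., 279.]), array([338., 279.])] [316. 307.]
30 [array([291., 301.]), array([316., 301.]), array([341., 301.])] [316. 332.]
15 [array([303., 204.]), array([337., 204.]), array([303., 252.]), array([337., 252.])]
25 [array([302., 208.]), array([339., 208.]), array([302., 258.]), array([338., 258.])]
35 [array([301., 212.]), array([340., 212.]), array([302., 265.]), array([339., 265.])]
45 [array([300., 217.]), array([341., 217.]), array([301., 273.]), array([340., 273.])]
55 [array([300., 223.]), array([343., 223.]), array([300., 282.]), array([342., 282.])]
225 297 336 40
235 297 336 40
245 296 335 40
255 296 334 39
265 295 333 39
275 295 333 39
285 295 332 38
```

The bar did not move and the shut fingers look to be above it. In the images the fingertips sit roughly 28 mm farther back than nominal, and the jar widths fit a grip on the lids. I reopen, go lower (tips still clear of the bench either way) and pinch again.

step_arm(commands="0.7 0 0 -2 0 0 0;0.7 0 0 -2 0 0 0;0.7 0 0 -2 0 0 0;0.7 0 0 -2 0 0 0;0.7 0 0 -2 0 0 0;0.7 0 0 1 0 0 0;0.7 0 0 2.5 0 0 0;0.7 0 0 3.4 0 0 0;0.7 0 0 3.4 0 0 0;0.7 0 0 3.4 0 0 0;0 0 0 3.4 0 0 0;0 0 0 3.4 0 0 0;0 0 0 3.4 0 0 0;0 0 0 3.4 0 0 0;0 0 0 3.4 0 0 0;0 0 0 3.4 0 0 0;0 0 0 3.4 0 0 0", newtons=60)

```text
time_s: 18.9
eef_pos: [465.7, -132.2, 19.1]
ee_rot: [-0.0, 0.707, 0.707, -0.0]
force: [-4.5, -2.3, 4.8]
grip_width: 0.164
grip_force: 58.0
```

The bar is held (opening 0.164, 58 N). Swinging along the arc, first half.

step_arm(commands="0 0 0.05 -0.9 0 0 0;0 -0.01 0.18 -1.79 0 0 0;0 -0.02 0.4 -2.66 0 0 0;0 -0.04 0.71 -3.5 0 0 0;0 -0.05 1.1 -4.31 0 0 0;0 -0.08 1.57 -5.08 0 0 0;0 -0.1 2.12 -5.8 0 0 0;0 -0.13 2.73 -6.46 0 0 0;0 -0.13 2.73 -6.46 0 0 0")

```text
time_s: 19.65
eef_pos: [493.5, -133.8, 84.8]
ee_rot: [0.0, 0.707, 0.707, -0.0]
force: [-7.9, -4.6, 2.6]
grip_width: 0.161
grip_force: 58.7
```

step_arm(commands="0 -0.03 0.68 -0.59 0 0 0;0 -0.07 1.41 -1.11 0 0 0;0 -0.11 2.19 -1.56 0 0 0;0 -0.15 3.01 -1.93 0 0 0;0 -0.19 3.86 -2.21 0 0 0;0 -0.24 4.74 -2.41 0 0 0;0 -0.28 5.63 -2.52 0 0 0;0 -0.31 6.27 -2.54 0 0 0;0 -0.31 6.27 -2.54 0 0 0;0 -0.31 6.27 -2.54 0 0 0;0 -0.31 6.27 -2.54 0 0 0;0 -0.31 6.27 -2.54 0 0 0")

```text
time_s: 20.65
eef_pos: [556.0, -137.3, 109.9]
ee_rot: [0.001, 0.707, 0.707, -0.0]
force: [-4.5, -5.2, 2.7]
grip_width: 0.164
grip_force: 58.8
```

Run:
```python
from h import *
s=sense();print(s["time_s"],s["eef_pos"],s["grip_width"],s["grip_force"],s["force"])
for c in ("scene","side"):
    im=capture(c);cv2.imwrite(f"pics/{c}F.png",im[:,:,::-1])
    for l,z in (("jar_a",103),("pad_mid",103),("pad_left",103),("pad_right",103)):
        for r in spot_point(c,l): 
            p=onz(c,r["xy"],z)
            if p[1]>-150: print(c,l,round(r["score"],2),np.round(p))
    for l in ("lever_grip","lever_pivot"):
        for r in spot_point(c,l)[:2]: print(c,l,round(r["score"],2),np.round(r["xy"]),np.round(onz(c,r["xy"],135 if "grip" in l else 45)))
```

```text
20.65 [ 555.95013745 -137.25620157  109.85063356] 0.1641720203076207 58.84217441082001 [-4.48019356 -5.17869222  2.7371244 ]
scene jar_a 0.69 [560.  27. 103.]
scene jar_a 0.68 [571. -52. 103.]
scene jar_a 0.67 [564.  90. 103.]
scene pad_mid 0.8 [555.  13. 103.]
scene pad_mid 0.17 [778. 229. 103.]
scene pad_left 0.96 [571.  90. 103.]
scene pad_left 0.69 [637. 351. 103.]
scene pad_right 0.58 [565. -57. 103.]
scene pad_right 0.26 [559.  19. 103.]
scene lever_grip 0.64 [290. 204.] [ 557. -141.  135.]
scene lever_pivot 0.67 [295. 227.] [ 554. -136.   45.]
scene lever_pivot 0.44 [292. 206.] [ 505. -165.   45.]
side jar_a 0.85 [556.  24. 103.]
side jar_a 0.66 [557. -49. 103.]
side jar_a 0.55 [560.  86. 103.]
side pad_mid 0.67 [553.  16. 103.]
side pad_left 0.92 [569.  85. 103.]
side pad_right 0.6 [561. -56. 103.]
side lever_grip 0.97 [345. 245.] [ 557. -136.  135.]
side lever_grip 0.26 [461. 285.] [ 669. -322.  135.]
side lever_pivot 0.92 [341. 274.] [ 550. -137.   45.]
```

The lever is at about upright. A last numeric check of the jars against the pads before handing in.

Run:
```python
from h import *
for c in ("scene","side"):
    im=capture(c)
    for r in trace(c,"jar_a"):
        ys,xs=np.nonzero(r["mask"]);p=onz(c,(xs.mean(),ys.mean()),139)
        if p[1]>-150: print(c,round(r["score"],2),len(xs),np.round(r["rect"]),np.round(p[:2],1))
    for q in ((567.7,89.5,103),(564,17.8,103),(560.4,-54,103)): 
        print(" exp rect base,top",np.round(proj(c,q)),np.round(proj(c,np.array(q)+[0,0,68])))
```

```text
scene 0.97 938 [400. 246.  28.  40.] [567.8  89.2]
scene 0.72 871 [368. 232.  26.  38.] [564.3  19. ]
scene 0.66 878 [330. 221.  26.  37.] [563.4 -50.7]
 exp rect base,top [396. 255.] [402. 237.]
 exp rect base,top [362. 241.] [366. 223.]
 exp rect base,top [330. 228.] [330. 209.]
side 0.96 410 [298. 201.  27.  20.] [545.8   4.2]
side 0.63 650 [316. 214.  20.  39.] [556.7 -42.6]
side 0.63 28 [273. 184.  10.   8.] [532.   62.9]
side 0.62 740 [215. 233.  30.  29.] [376.8  22. ]
 exp rect base,top [283. 180.] [281. 157.]
 exp rect base,top [301. 203.] [300. 180.]
 exp rect base,top [321. 226.] [321. 204.]
```

Jars measured at (568,89), (564,19) and (563,-51) against pads at (568,90), (564,18) and (560,-54). All are within tolerance, so I hand in.

```bash
python3 -c "
from rig import *
print(finish_job())"
```

```text
the job is handed in; nothing more can be done
None
```

I handed the job in at about 21 s on the robot's clock. Both jars stand on their pads beside jar_c, within about 4 mm by the last camera check, and the gripper holds the lever upright with the stage raised; the judge's verdict was not shown.

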